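# Chock the sanding drum before drawing the stop bolt

### The job

The sanding drum on the little sloping board is held only by the steel stop bolt. Take the pale maple offcut from the bench and push it snug under the low side of the drum as a chock, lying flat on the board under the bolt with its long side across the slope, about in the middle; only then slide the bolt fully out sideways by its red-knobbed pin, so that the drum rests on the chock. The drum must not be shifted more than about a finger's breadth, and leave the cork sanding block and the phone alone.

Things in the scene. Friction and masses are not known exactly. Their poses are not given: they have to be found in the camera images.
- ramp: Fixed plywood sloping board, 240 (x) x 130 mm (y), low end at its -x. Origin: centre of its underside on the bench; x level to the high end, z up. Surface rises 5 degrees to +x, 26 mm above the bench at x = 0. Side edgings 2 mm high; 22 mm fence at the high end. Bolt housing on its +y edge: x -10 to 30, y 66 to 88, top 75 mm above the bench. A chock square against the drum is centred at x = 0.
- drum: Loose reddish-brown sanding drum with aluminium end plates, a true cylinder of diameter 60 mm and length 90 mm, about 0.2 kg, lying across the slope on the ramp. Origin at its centre, 60 mm above the bench and at the ramp's x = 47 mm at the start; its y axis is the drum's axis. It rolls freely down the slope if nothing holds it.
- chock: Loose pale maple offcut, a plain block 42 mm (x) by 85 mm (y) by 20 mm (z), about 54 g, lying flat on the bench. Origin: centre of its underside. Grip it across the 42 mm.
- stop_bar (a joint): Steel stop bolt, 14 mm square, crossing the low side of the drum at the ramp's x = 3 to 17 mm, 26 to 40 mm above the board, so the chock passes below it. 0 m = closed (drum held), 0.07 m = fully drawn out, sliding towards the ramp's +y. Stays where it is left; takes about 2 N to slide.
- bar_knob (a point): Centre of the red ball knob (diameter 21 mm) on top of the bolt's upright steel pin; the pin is 16 mm thick and stands about 40 mm clear above the bolt housing. When closed it is about 103 mm from the ramp's middle, at the ramp's +y side, about 118 mm above the bench. Moves with the bolt; it can be pushed or pulled along the ramp's +y.
- sanding_block: Cork sanding block, 60 x 106 x 33 mm, a bystander on the bench. Origin: centre of its underside.
- phone: Grey phone, 71 x 146 x 10 mm, a bystander on the bench. Origin: centre of its underside.

How it is judged:
By the outcome, as a careful person would: the job done as asked, in the order asked, and still so for the second after the job is handed in, with the robot touching nothing.
It also fails if it takes over 64 s, if anything falls off the work surface, if the arm or the gripper's body presses on something with over 40 N, if the wrist force passes 120 N, or if a joint passes its speed limit or range.

### The arm

A 6-joint arm with a two-finger parallel gripper is mounted at the origin on a cart in front of the work surface, level with it; the furniture and walls round the work are solid. World frame = base frame: x ahead of the robot, y to its left, z up, the work surface at z = 0. Lengths are in mm, angles in rad, forces in N, time in s.
With the tool pointing down it reaches from about 400 to 925 mm from the base axis. Payload 12.5 kg.
Tool frame: the origin (TCP) lies at the very end of the fingers, on their centre line; the grasp point (between the pads) lies 19 mm behind it; z points along the fingers, y is the line along which they close (so a half turn about z gives the same grasp; the last joint's range is limited). The gripper opens to 95 mm and grips with 3 to 60 N. Pads are 20 mm wide; open, the fingers measure 119 mm over their backs; the gripper's body (75 mm by 180 mm) begins 59 mm behind the grasp point.
Start: joints at [1.216, 0.491, 1.559, -0, 1.092, -0.106], TCP at [153.883, 605.778, 214.661] pointing down, gripper open.
Joint ranges: [-3.1, 3.1], [-0.84, 2.19], [0.05, 2.79], [-1.13, 4.28], [0.06, 2.93], [-2.69, 2.69]. Speed limits (rad/s): [2.22, 2.22, 2.79, 3.14, 3.14, 3.14].

### API

Orientations are given as [roll, pitch, yaw] about the fixed x, y, z axes, in that order (R = Rz(yaw) Ry(pitch) Rx(roll)).
In Python, from cell import state, imaging, env, spot_in, mark_of gives the robot as it stands. The module is installed in compiled form; this text tells all that it offers.
- The arm moves only by the tool step_arm, never from a script. Its argument "increments" is a list of rows, each an object with "slide": the shift along the tool's x, y, z in m, a list of three; "roll": the turn about the tool's z in rad. A call has 1 to 5 rows; each row is the pose to reach, as a shift and turn from the pose commanded when the call began, along the tool's axes at that moment; what a row does not reach only later rows make up. A row lasts 1/8 s, in which the tool goes at most 62.5 mm and 10.7 degrees, less where a joint would pass 70% of its speed; a pose out of reach is approached as far as the arm can. A call with a gripper value outside its range is refused whole. "fingers" is the opening, from 0 (shut) to 1 (fully open), set as the call begins (left out, the last holds). The fingers move at their own pace and stop on an object; the grip force is fixed at half the most. Time passes only in rows, so rows that repeat a pose let the fingers close. It gives the time, the measured TCP pose, the force, the opening and the grip force at its end, in the units of the state.
- state(): the state, without advancing time (a new reading comes with each control period).
- imaging.read_camera(name): name is "scene" or "side" or "wrist"; returns a dict with "color" (400x640x3 uint8, red, green, blue), "z_map" (400x640 float32, mm along the optical axis (not along the pixel's ray), 0 where there is no reading), "intrinsics" (3x3 intrinsics, pixels), "camera_from_world" (4x4, takes a point from world to camera coordinates). Camera axes: x right, y up, looking along -z (the intrinsics and any distortion apply to the point x, -y, -z); pixel columns grow to the right and rows downward; lengths in mm; the calibration is good to about 2 mm. A picture is of the moment at which its call begins.
- env.job_done(): hands the job in; it is judged then, once.
Trained networks look in the newest picture that a camera, given by its name, has taken for a name from the list of things; names that differ only in an ending like _2 or _b are one class to them, and where a whole thing is asked for, a point or a joint stands for the part that bears it (a point fixed in the world has none). Each returns a list of dicts, best first, with "confidence" (0 to 1); they miss things now and then, are a little off and sometimes report something else, mostly with a low value. They report only what shows in the picture. A call takes as long as a camera call.
- spot_in(camera, target): "bbox" ([left, top, right, bottom] in pixels, round what is visible of it).
- mark_of(camera, target): "uv" ([column, row] in pixels: a listed point, or the origin of a listed thing).
The state is a dict: "t": time; "joints": joint angles; "qvel": joint speeds; "tau": joint torques, N m; "eef_pos": TCP position; "tcp_rot": TCP orientation; "ft_force": force on the tool from outside, world axes, zero at the start; "moment": the same for the moment, N m; "opening": opening from 0.0 (shut) to 1.0 (fully open); "grip_force": force on a finger pad.
Only numpy, scipy, OpenCV 4.12 (cv2) and the standard library are available. Lean on these libraries where they do the work, as an engineer would, in place of code of your own. Each camera call takes 0.05 s, during which the arm holds its last target. There are 200 camera calls.

## Working session

There is one attempt and no reset: what is moved stays moved. The work goes in short steps, Python scripts to look and compute and a tool call to move; the robot and the scene stay as the last step left them, time stands still between calls to the robot, and variables do not carry over. Pictures are saved under pics/ and viewed, at most 10 in all, crops included, and the job is handed in when it is done.

Besides the shell and the picture viewer there is one more tool, called after "Call:" as name(argument=value, ...), one argument or row to a line, values as JSON. step_arm: Moves the arm, as the interface text tells. Its arguments: {"type":"object","properties":{"increments":{"type":"array"},"fingers":{"type":"number"}},"required":["increments"]}

```bash
mkdir -p pics; cat > h.py <<'E'
import numpy as np, cv2
from cell import state, imaging, env, spot_in, mark_of
def cam(n):
    return imaging.read_camera(n)
def save(c,f): cv2.imwrite('pics/'+f,c['color'][:,:,::-1])
def cloud(c):
    z=c['z_map'].astype(float); K=c['intrinsics']; v,u=np.mgrid[:z.shape[0],:z.shape[1]]
    P=np.stack([(u-K[0,2])/K[0,0]*z,-(v-K[1,2])/K[1,1]*z,-z,np.ones_like(z)],-1)
    W=P@np.linalg.inv(c['camera_from_world']).T
    W[z==0]=np.nan
    return W[...,:3]
def ray(c,uv,h):
    K=c['intrinsics'];T=np.linalg.inv(c['camera_from_world'])
    d=T[:3,:3]@np.array([(uv[0]-K[0,2])/K[0,0],-(uv[1]-K[1,2])/K[1,1],-1]);o=T[:3,3]
    return o+d*(h-o[2])/d[2]
E
python3 - <<'E'
from h import *
s=state();print(s)
H=dict(ramp=0,drum=60,chock=0,stop_bar=None,bar_knob=118,sanding_block=0,phone=0)
ims=[]
for n in('scene','side'):
    c=cam(n);ims.append(c['color']);save(c,n+'1.png');W=cloud(c)
    for k,h in H.items():
        b=spot_in(n,k)[:2];m=mark_of(n,k)[:2] if h is not None else []
        print(n,k,[(np.round(x['bbox']),round(x['confidence'],2)) for x in b],[(np.round(x['uv']),round(x['confidence'],2),ray(c,x['uv'],h).round()) for x in m])
    print(np.linalg.inv(c['camera_from_world'])[:3,3])
E
```

```text
{'t': 0.0, 'joints': array([ 1.21644522e+00,  4.91573825e-01,  1.55945906e+00,  3.68941648e-06,
        1.09167675e+00, -1.05626347e-01]), 'qvel': array([ 0.00184742, -0.00131841, -0.00137635, -0.00083084,  0.00037882,
       -0.00016469]), 'tau': array([ 1.98223306e-04, -6.12614179e+01, -2.58194858e+01,  6.93107676e-02,
        4.80121456e-02, -3.44062119e-05]), 'eef_pos': array([153.76366386, 605.54029705, 214.04957133]), 'tcp_rot': array([-3.14048225e+00, -1.21016651e-04,  2.89286612e+00]), 'ft_force': array([-0.13345982, -1.20050155,  0.57948119]), 'moment': array([-0.01545286,  0.04678502, -0.02662369]), 'grip_force': 0.0, 'opening': 0.9982117470102511}
scene ramp [(array([245., 162., 318., 223.]), 0.85)] [(array([281., 207.]), 0.88, array([480., 235.,   0.])), (array([383., 307.]), 0.7, array([ 435., -350.,    0.]))]
scene drum [(array([280., 179., 304., 202.]), 0.9)] [(array([292., 190.]), 0.63, array([518., 217.,  60.]))]
scene chock [(array([321., 260., 358., 279.]), 0.86)] [(array([337., 273.]), 0.63, array([ 422., -190.,    0.])), (array([282., 234.]), 0.37, array([395.,  
[... 615 characters left out ...]
rray([530., 213.,  60.]))]
side chock [(array([310., 275., 349., 308.]), 0.75)] [(array([269., 143.]), 0.74, array([556., 511.,   0.])), (array([328., 292.]), 0.68, array([ 423., -191.,    0.]))]
side stop_bar [(array([271., 138., 283., 182.]), 0.58)] []
side bar_knob [(array([267., 139., 286., 182.]), 0.71)] [(array([365., 339.]), 0.63, array([ 386., -421.,  118.])), (array([271., 143.]), 0.56, array([498., 327., 118.]))]
side sanding_block [(array([260., 212., 294., 246.]), 0.86)] [(array([278., 231.]), 0.64, array([403.,  70.,   0.]))]
side phone [(array([330., 309., 396., 368.]), 0.7)] [(array([364., 340.]), 0.63, array([ 430., -351.,    0.]))]
[  58.91087066 -918.99560921  940.06549261]
```

```bash
python3 - <<'E'
import cv2,numpy as np
a=cv2.imread('pics/scene1.png')[130:340,220:430];b=cv2.imread('pics/side1.png')[120:380,220:410]
a=cv2.resize(a,(400,400),interpolation=2);b=cv2.resize(b,(400,547),interpolation=2)
o=np.zeros((547,800,3),np.uint8);o[:400,:400]=a;o[:,400:]=b;cv2.imwrite('pics/v1.png',o)
E
python3 - <<'E'
from h import *
for n in('scene','side'):
    c=cam(n);W=cloud(c);z=W[...,2]
    I=c['color'].astype(int)
    # chock top
    b={'scene':(315,255,365,285),'side':(305,270,355,312)}[n]
    m=np.zeros(z.shape,bool);m[b[1]:b[3],b[0]:b[2]]=1
    p=W[m&(z>15)&(z<25)]
    print(n,len(p),p.mean(0),p[:,2].std(),cv2.minAreaRect(p[:,:2].astype(np.float32)))
    # ramp surface
    b={'scene':(240,158,322,228),'side':(236,136,328,220)}[n]
    m[:]=0;m[b[1]:b[3],b[0]:b[2]]=1
    p=W[m&(z>8)&(z<140)]
    print('ramp',len(p),cv2.minAreaRect(p[(p[:,2]<45)][:,:2].astype(np.float32)))
    q=p[p[:,2]<37];A=np.c_[q[:,:2],np.ones(len(q))]
    k=np.linalg.lstsq(A,q[:,2],rcond=None)[0];r=abs(A@k-q[:,2]);
    for _ in range(4):
        g=r<3;k=np.linalg.lstsq(A[g],q[g,2],rcond=None)[0];r=abs(A@k-q[:,2])
    print('plane',k,np.degrees(np.arctan2(k[1],k[0])),np.hypot(k[0],k[1]))
    q=p[p[:,2]>80];print('pin',q.mean(0),q.min(0),q.max(0))
    q=p[(p[:,2]>66)&(p[:,2]<80)];print('hous/drum top',cv2.minAreaRect(q[:,:2].astype(np.float32)))
E
```

```text
scene 380 [ 428.41950143 -193.23009838   19.46224329] 1.3776859143651572 ((429.6558837890625, -190.0122528076172), (44.869171142578125, 87.71414947509766), 14.120343208312988)
ramp 2352 ((472.6044616699219, 169.24020385742188), (288.4018859863281, 243.27613830566406), 84.82062530517578)
plane [ 0.08342257 -0.02678422 -8.17780382] -17.800099024361174 0.0876168886598636
pin [513.09784497 235.77999726  92.16844591] [488.44565451   1.11584817  80.09973924] [547.14782594 335.81364053 128.2009513 ]
hous/drum top ((515.388916015625, 148.707763671875), (360.0362854003906, 75.3973159790039), 89.17060852050781)
side 444 [ 429.51626351 -194.27237886   17.82373484] 1.526484322351858 ((429.8533630371094, -193.21913146972656), (44.38359069824219, 87.60448455810547), 14.153877258300781)
ramp 3566 ((476.587158203125, 190.896240234375), (251.4027099609375, 243.88214111328125), 81.76570892333984)
plane [  0.08137425  -0.02110118 -10.60338562] -14.53719666389296 0.08406561669921325
pin [516.30005491 206.49557985  89.44562947] [488.93670985 -35.0202853   80.00891964] [549.2163147  335.4146954  128.12532143]
hous/drum top ((527.1065673828125, 155.74679565429688), (79.50146484375, 353.7101135253906), 3.8705787658691406)
```

View pics/v1.png

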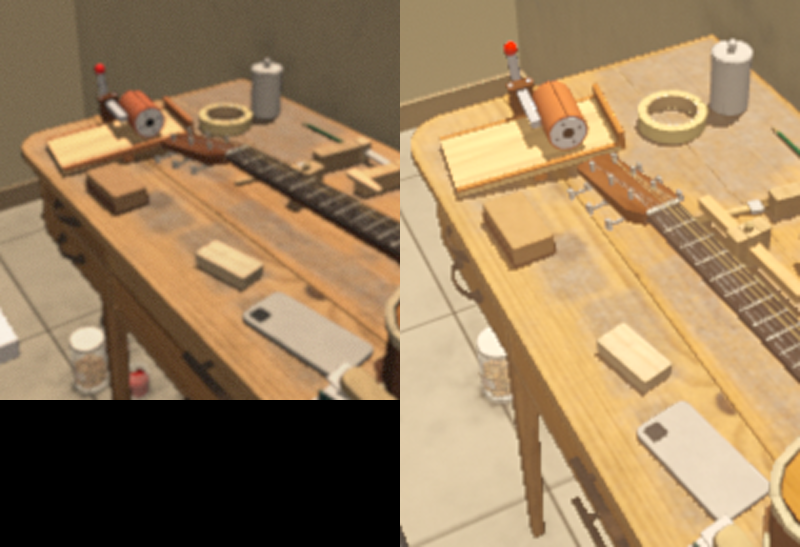

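```bash
cat >> h.py <<'E'
from scipy.spatial.transform import Rotation as Ro
def go(p,yaw=None):
    s=state();R=Ro.from_euler('xyz',s['tcp_rot']);d=R.inv().apply(np.array(p)-s['eef_pos'])/1000
    r=0 if yaw is None else -(yaw-s['tcp_rot'][2])
    r=(r+np.pi/2)%np.pi-np.pi/2
    print('t',round(s['t'],2),'pos',s['eef_pos'].round(1),'rot',s['tcp_rot'].round(3),'slide',d.round(4),'roll',round(r,3),'len',np.linalg.norm(d).round(3),'j6',s['joints'][5].round(2))
E
python3 - <<'E'
from h import *
go([440,190,360],1.30)
c=cam('wrist');T=np.linalg.inv(c['camera_from_world']);s=state()
R=Ro.from_euler('xyz',s['tcp_rot']);print('cam in tool',R.inv().apply(T[:3,3]-s['eef_pos']),R.inv().as_matrix()@T[:3,:3],c['intrinsics'])
E
```

```text
t 1.5 pos [153.9 605.8 214.7] rot [ 3.141 -0.     2.893] slide [-0.3797 -0.3325 -0.1454] roll -1.549 len 0.525 j6 -0.11
cam in tool [  73.51488042    0.83093683 -170.5255064 ] [[ 2.20130217e-04  9.65925445e-01  2.58820374e-01]
 [ 9.99999955e-01 -2.65388657e-04  1.39925031e-04]
 [ 2.03845139e-04  2.58820332e-01 -9.65925460e-01]] [[281.10988294   0.         321.85037885]
 [  0.         281.10988294 196.15498702]
 [  0.           0.           1.        ]]
```

```bash
python3 - <<'E'
from h import *
go([490,270,320],1.30)
E
```

```text
t 1.55 pos [153.9 605.8 214.7] rot [3.141 0.    2.893] slide [-0.4085 -0.2427 -0.1054] roll -1.549 len 0.487 j6 -0.11
```

Call:
step_arm(
  increments=[
    {"slide":[-0.02,-0.012,-0.05],"roll":0.17},
    {"slide":[-0.065,-0.04,-0.08],"roll":0.34},
    {"slide":[-0.115,-0.068,-0.105],"roll":0.51},
    {"slide":[-0.165,-0.098,-0.105],"roll":0.68},
    {"slide":[-0.215,-0.128,-0.105],"roll":0.85},
  ],
)

```text
t: 2.17
eef_pos: [331.8, 427.4, 320.1]
tcp_rot: [3.141, -0.0, 2.037]
ft_force: [0.2, -0.1, -0.2]
opening: 0.998
grip_force: 0.0
```

```bash
python3 - <<'E'
from h import *
go([490,270,320],1.30)
E
```

```text
t 2.17 pos [331.8 427.4 320.1] rot [ 3.141 -0.     2.037] slide [-2.117e-01  7.050e-02  1.000e-04] roll 0.737 len 0.223 j6 0.32
```

Call:
step_arm(
  increments=[
    {"slide":[-0.05,0.018,0],"roll":0.17},
    {"slide":[-0.1,0.035,0],"roll":0.34},
    {"slide":[-0.15,0.052,0],"roll":0.51},
    {"slide":[-0.2,0.07,0],"roll":0.68},
    {"slide":[-0.212,0.07,0],"roll":0.737},
  ],
)

```text
t: 2.8
eef_pos: [491.2, 269.8, 319.3]
tcp_rot: [-3.142, 0.0, 1.3]
ft_force: [0.4, -0.4, 0.5]
opening: 1.001
grip_force: 0.0
```

```bash
python3 - <<'E'
from h import *
go([490,270,320],1.30)
c=cam('wrist');save(c,'w1.png');np.savez('w1.npz',W=cloud(c));
for k,h in dict(ramp=0,drum=60,bar_knob=118,sanding_block=0,stop_bar=None).items():
    print(k,[(x['bbox'],round(x['confidence'],2)) for x in spot_in('wrist',k)[:2]],[(np.round(x['uv']),round(x['confidence'],2),ray(c,x['uv'],h or 0).round()) for x in mark_of('wrist',k)[:2]])
E
```

```text
t 2.8 pos [491.2 269.8 319.3] rot [-3.142  0.     1.3  ] slide [-0.0001 -0.0012 -0.0007] roll -0.0 len 0.001 j6 0.66
ramp [([249.3, 122.4, 403.6, 233.2], 0.9)] [(array([324., 185.]), 0.75, array([483., 232.,   0.]))]
drum [([333.7, 163.8, 375.0, 227.3], 0.93)] [(array([352., 196.]), 0.84, array([526., 217.,  60.]))]
bar_knob [([309.5, 120.2, 330.9, 204.6], 0.59)] [(array([318., 131.]), 0.76, array([502., 330., 118.]))]
sanding_block [([333.2, 162.3, 376.0, 228.5], 0.74), ([278.1, 243.2, 324.7, 310.2], 0.67)] [(array([304., 271.]), 0.9, array([402.,  79.,   0.])), (array([322., 189.]), 0.29, array([479., 227.,   0.]))]Traceback (most recent call last):
  File "<stdin>", line 5, in <module>
ValueError: it knows: bar_knob, chock, drum, phone, ramp, sanding_block
```

View pics/w1.png

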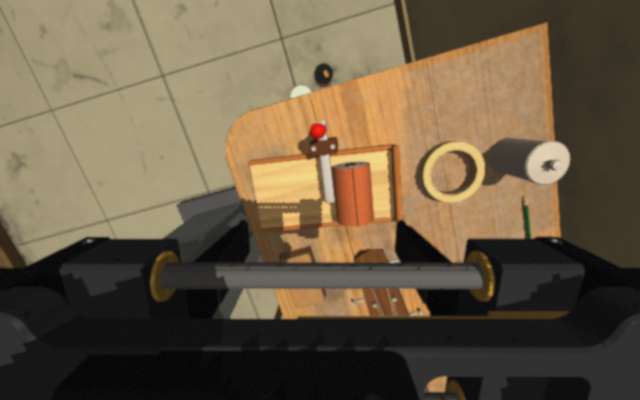

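```bash
python3 - <<'E'
from h import *
W=np.load('w1.npz')['W'];I=cv2.imread('pics/w1.png')
m=np.zeros(W.shape[:2],bool);m[135:235,235:415]=1
q=W[m&(W[...,2]>10)&(W[...,2]<38)]
A=np.c_[q[:,:2],np.ones(len(q))];g=np.ones(len(q),bool)
for _ in range(6):
    k=np.linalg.lstsq(A[g],q[g,2],rcond=None)[0];g=abs(A@k-q[:,2])<2.5
print(len(q),g.sum(),k,np.arctan2(k[1],k[0]),np.hypot(*k[:2]))
# top-surface mask incl. edgings
on=(abs(W[...,0]*k[0]+W[...,1]*k[1]+k[2]-W[...,2])<4)&m&(W[...,2]>10)
n,l,st,_=cv2.connectedComponentsWithStats(on.astype(np.uint8));b=1+np.argmax(st[1:,4])
p=W[l==b];print(st[b],cv2.minAreaRect(p[:,:2].astype(np.float32)))
# drum axis: points high
d=W[m&(W[...,2]>70)&(W[...,2]<95)];
for t in np.arange(-.30,.0,.02):
    c,s=np.cos(t),np.sin(t);x=p[:,0]*c+p[:,1]*s;y=-p[:,0]*s+p[:,1]*c
    xl=np.percentile(x,[.5,99.5]);yl=np.percentile(y,[.5,99.5]);print(round(t,2),(xl[1]-xl[0]).round(1),(yl[1]-yl[0]).round(1),'centre',np.array([xl.mean()*c-yl.mean()*s,xl.mean()*s+yl.mean()*c]).round(1))
u=W[163:228,333:376].reshape(-1,3);u=u[(u[:,2]>80)&(u[:,2]<95)];print('drumtop',u.mean(0),cv2.minAreaRect(u[:,:2].astype(np.float32)),u[:,2].max())
kn=W[120:142,308:332].reshape(-1,3);kn=kn[kn[:,2]>110];print('knob',kn.mean(0),kn.min(0),kn.max(0))
E
```

```text
7389 7149 [  0.08555781  -0.01248687 -11.39673546] -0.1449234329873069 0.0864642188120955
[ 248  154   93   78 5261] ((432.5420227050781, 236.53794860839844), (130.40394592285156, 142.2841796875), 81.38384246826172)
-0.3 145.6 134.4 centre [429.9 235.9]
-0.28 144.0 133.3 centre [430.  235.9]
-0.26 142.4 132.2 centre [430.1 236. ]
-0.24 140.7 131.0 centre [430.2 236.3]
-0.22 138.8 130.2 centre [430.1 236.7]
-0.2 137.2 129.2 centre [430.2 237. ]
-0.18 136.0 128.5 centre [430.1 237.2]
-0.16 134.8 128.4 centre [429.9 237.3]
-0.14 133.9 128.7 centre [429.5 237.5]
-0.12 133.2 129.8 centre [428.9 237.6]
-0.1 132.9 131.2 centre [428.1 237.6]
-0.08 132.7 133.0 centre [427.3 237.5]
-0.06 132.5 134.7 centre [426.4 237.5]
-0.04 132.1 136.5 centre [425.6 237.4]
-0.02 131.9 138.1 centre [424.7 237.3]
drumtop [526.61363768 224.58490471  87.40847796] ((526.7899169921875, 222.67642211914062), (90.62718963623047, 47.71831130981445), 81.9190444946289) 93.10729300419194
knob [501.11781479 330.60287669 126.5497497 ] [491.09402192 320.2127823  119.94542062] [511.12354627 340.45211658 130.73101824]
```

```bash
python3 - <<'E'
from h import *
go([415,-120,250],1.817)
E
```

```text
t 3.3 pos [489.  272.4 319.8] rot [ 3.141 -0.     1.307] slide [-0.3982  0.0307  0.0697] roll -0.51 len 0.405 j6 0.65
```

Call:
step_arm(
  increments=[
    {"slide":[-0.058,0.005,0.01],"roll":-0.08},
    {"slide":[-0.116,0.009,0.02],"roll":-0.16},
    {"slide":[-0.174,0.014,0.03],"roll":-0.24},
    {"slide":[-0.232,0.018,0.04],"roll":-0.32},
    {"slide":[-0.29,0.023,0.05],"roll":-0.4},
  ],
)

```text
t: 3.92
eef_pos: [435.1, -15.4, 269.6]
tcp_rot: [3.141, 0.0, 1.71]
ft_force: [1.1, 0.0, -0.3]
opening: 1.0
grip_force: 0.0
```

Call:
step_arm(
  increments=[
    {"slide":[-0.05,0.006,0.01],"roll":-0.06},
    {"slide":[-0.1,0.012,0.02],"roll":-0.11},
    {"slide":[-0.1,0.02,0.02],"roll":-0.11},
  ],
)

```text
t: 4.3
eef_pos: [469.2, -112.8, 248.9]
tcp_rot: [-3.141, -0.0, 1.813]
ft_force: [0.6, 0.6, -0.9]
opening: 1.003
grip_force: 0.0
```

```bash
python3 - <<'E'
from h import *
c=cam('wrist');save(c,'w2.png');W=cloud(c)
b=spot_in('wrist','chock')[:2];m=mark_of('wrist','chock')[:2]
print(b,[(x['uv'],x['confidence'],ray(c,x['uv'],0)) for x in m])
l,t,r,bo=[int(v) for v in b[0]['bbox']]
p=W[t-4:bo+4,l-4:r+4].reshape(-1,3);p=p[(p[:,2]>14)&(p[:,2]<25)]
print(len(p),p[:,2].mean(),cv2.minAreaRect(p[:,:2].astype(np.float32)))
go([430,-191.5,100],1.817)
E
```

```text
[{'bbox': [272.0, 188.0, 299.4, 243.3], 'confidence': 0.89}] [([289.4, 213.0], 0.87, array([ 434.98595774, -189.26924775,    0.        ]))]
1535 20.436275533202974 ((431.17431640625, -189.8773651123047), (42.31686782836914, 85.81941223144531), 13.891990661621094)
t 4.45 pos [ 469.  -109.7  249.6] rot [-3.142 -0.     1.816] slide [-0.0699 -0.0577  0.1496] roll -0.001 len 0.175 j6 -0.61
```

Call:
step_arm(
  increments=[
    {"slide":[-0.035,-0.028,0.035]},
    {"slide":[-0.069,-0.0565,0.075]},
    {"slide":[-0.069,-0.0565,0.13]},
    {"slide":[-0.069,-0.0565,0.18]},
    {"slide":[-0.069,-0.0565,0.2]},
  ],
)

```text
invalid input at $.increments[0]: expected keys slide, roll
```

```bash
python3 - <<'E'
from h import *
go([431,-190.2,6],1.8135)
E
```

```text
t 4.45 pos [ 469.  -109.7  249.6] rot [-3.142 -0.     1.816] slide [-0.0689 -0.0564  0.2436] roll 0.003 len 0.259 j6 -0.61
```

Call:
step_arm(
  increments=[
    {"slide":[-0.035,-0.028,0.035],"roll":0},
    {"slide":[-0.069,-0.0565,0.075],"roll":0},
    {"slide":[-0.069,-0.0565,0.13],"roll":0},
    {"slide":[-0.069,-0.0565,0.18],"roll":0},
    {"slide":[-0.069,-0.0565,0.2],"roll":0},
  ],
)

```text
t: 5.08
eef_pos: [430.2, -189.4, 47.9]
tcp_rot: [-3.14, -0.002, 1.817]
ft_force: [0.8, 0.2, -0.4]
opening: 0.999
grip_force: 0.0
```

```bash
python3 - <<'E'
from h import *
go([431,-190.2,6],1.8135)
E
```

```text
t 5.08 pos [ 430.2 -189.4   47.9] rot [-3.140e+00 -2.000e-03  1.817e+00] slide [-0.0011  0.0006  0.0419] roll 0.004 len 0.042 j6 -0.8
```

Call:
step_arm(
  increments=[
    {"slide":[-0.001,0.0005,0.025],"roll":0},
    {"slide":[-0.001,0.0005,0.041],"roll":0},
    {"slide":[-0.001,0.0005,0.041],"roll":0},
  ],
)

```text
t: 5.45
eef_pos: [431.6, -190.7, 8.3]
tcp_rot: [-3.141, -0.001, 1.817]
ft_force: [0.3, 0.8, -0.0]
opening: 1.0
grip_force: 0.0
```

Call:
step_arm(
  increments=[
    {"slide":[0,0,0],"roll":0},
    {"slide":[0,0,0],"roll":0},
    {"slide":[0,0,0],"roll":0},
    {"slide":[0,0,0],"roll":0},
    {"slide":[0,0,0],"roll":0},
  ],
  fingers=0.2,
)

```text
t: 6.08
eef_pos: [431.7, -192.1, 8.7]
tcp_rot: [3.141, 0.0, 1.816]
ft_force: [-0.2, 0.1, 0.0]
opening: 0.534
grip_force: 0.0
```

Call:
step_arm(
  increments=[
    {"slide":[0,0,0],"roll":0},
    {"slide":[0,0,0],"roll":0},
    {"slide":[0,0,0],"roll":0},
  ],
)

```text
t: 6.45
eef_pos: [431.7, -192.0, 8.6]
tcp_rot: [3.142, -0.0, 1.816]
ft_force: [0.1, -0.4, 1.7]
opening: 0.436
grip_force: 30.0
```

Call:
step_arm(
  increments=[
    {"slide":[0,0,-0.04],"roll":0},
    {"slide":[0,0,-0.09],"roll":0},
    {"slide":[0,0,-0.14],"roll":0},
    {"slide":[0,0,-0.16],"roll":0},
  ],
)

```text
t: 6.95
eef_pos: [432.1, -192.2, 171.2]
tcp_rot: [3.139, 0.002, 1.816]
ft_force: [-0.2, 1.1, -0.3]
opening: 0.439
grip_force: 30.0
```

```bash
python3 - <<'E'
from h import *
t=-0.146;O=np.array([480,230]);X=np.array([np.cos(t),np.sin(t)]);Y=np.array([-X[1],X[0]])
p=O-65*X;print(p, state()['grip_force'],state()['opening'])
go([*p,140],np.pi/2+t)
E
```

```text
[415.69154028 239.45632111] 29.99975323677063 0.43915839639716564
t 6.95 pos [ 432.1 -192.2  171.2] rot [3.139e+00 2.000e-03 1.816e+00] slide [0.4229 0.0888 0.0304] roll 0.391 len 0.433 j6 -0.8
```

Call:
step_arm(
  increments=[
    {"slide":[0.055,0.03,0],"roll":0.05},
    {"slide":[0.11,0.05,0],"roll":0.1},
    {"slide":[0.17,0.065,0],"roll":0.15},
    {"slide":[0.23,0.08,0],"roll":0.21},
    {"slide":[0.29,0.09,0],"roll":0.27},
  ],
)

```text
t: 7.58
eef_pos: [448.4, 113.1, 168.6]
tcp_rot: [3.141, -0.0, 1.544]
ft_force: [0.8, 0.6, -0.3]
opening: 0.441
grip_force: 30.0
```

Call:
step_arm(
  increments=[
    {"slide":[0.055,-0.01,0],"roll":0.05},
    {"slide":[0.1,-0.02,0],"roll":0.1},
    {"slide":[0.122,-0.025,0.02],"roll":0.121},
    {"slide":[0.122,-0.025,0.03],"roll":0.121},
  ],
)

```text
t: 8.07
eef_pos: [425.9, 234.7, 137.7]
tcp_rot: [-3.141, 0.0, 1.427]
ft_force: [0.3, 0.5, -1.1]
opening: 0.437
grip_force: 30.0
```

```bash
python3 - <<'E'
from h import *
go([415.5,239.5,31.6],np.pi/2-.146)
c=cam('wrist');save(c,'w3.png')
E
```

```text
t 8.07 pos [425.9 234.7 137.7] rot [-3.141  0.     1.427] slide [ 0.0033 -0.0108  0.1061] roll 0.003 len 0.107 j6 0.51
```

View pics/w3.png

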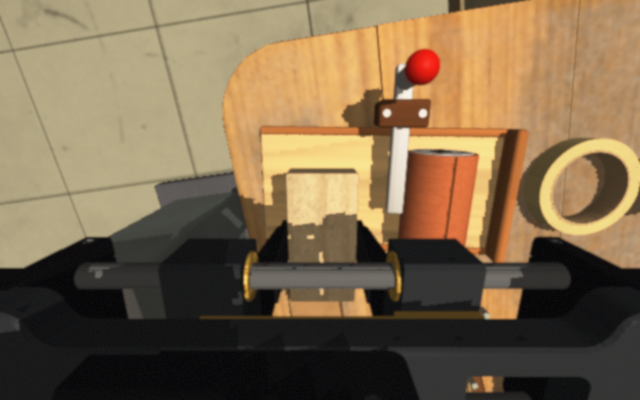

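```bash
python3 - <<'E'
from h import *
t=-0.146;O=np.array([480,230]);X=np.array([np.cos(t),np.sin(t)]);Y=np.array([-X[1],X[0]])
c=cam('wrist')
for uv,h in [((262,127),17.5),((260,200),15.5),((390,127),27),((515,127),38),((424,67),118),((397,205),66),((403,127),75),((289,171),149)]:
    p=ray(c,uv,h)[:2]-O;print(uv,(p@X).round(1),(p@Y).round(1))
E
```

```text
(262, 127) -115.3 63.1
(260, 200) -121.9 -13.6
(390, 127) 10.7 63.6
(515, 127) 124.2 64.1
(424, 67) 8.3 101.8
(397, 205) 12.4 -3.4
(403, 127) 10.0 64.7
(289, 171) -73.6 41.8
```

Call:
step_arm(
  increments=[
    {"slide":[0.001,-0.011,0.03],"roll":0},
    {"slide":[0.001,-0.011,0.065],"roll":0},
    {"slide":[0.001,-0.011,0.09],"roll":0},
    {"slide":[0.001,-0.011,0.1],"roll":0},
    {"slide":[0.001,-0.011,0.104],"roll":0},
  ],
)

```text
t: 8.8
eef_pos: [416.4, 235.9, 34.8]
tcp_rot: [3.141, -0.0, 1.424]
ft_force: [-0.5, 0.4, -0.1]
opening: 0.435
grip_force: 30.0
```

Call:
step_arm(
  increments=[
    {"slide":[0,0,0.001],"roll":0},
    {"slide":[0,0,0.002],"roll":0},
  ],
)

```text
t: 9.05
eef_pos: [416.3, 236.4, 33.3]
tcp_rot: [3.141, -0.001, 1.425]
ft_force: [0.1, -0.5, -0.2]
opening: 0.434
grip_force: 30.0
```

Call:
step_arm(
  increments=[
    {"slide":[0,0,0.001],"roll":0},
    {"slide":[0,0,0.002],"roll":0},
  ],
)

```text
t: 9.3
eef_pos: [416.0, 236.4, 30.8]
tcp_rot: [3.141, -0.0, 1.425]
ft_force: [0.3, 0.6, -1.0]
opening: 0.437
grip_force: 30.0
```

Call:
step_arm(
  increments=[
    {"slide":[0,0,0],"roll":0},
    {"slide":[0,0,0],"roll":0},
    {"slide":[0,0,0],"roll":0},
    {"slide":[0,0,0],"roll":0},
  ],
  fingers=0.65,
)

```text
t: 9.8
eef_pos: [416.0, 236.4, 30.7]
tcp_rot: [3.142, -0.0, 1.425]
ft_force: [-0.5, 0.1, 0.2]
opening: 0.649
grip_force: 0.0
```

Call:
step_arm(
  increments=[
    {"slide":[0,0,-0.03],"roll":0},
    {"slide":[0,0,-0.08],"roll":0},
    {"slide":[-0.02,0,-0.1],"roll":0},
    {"slide":[0,0,-0.13],"roll":0},
    {"slide":[0.04,0,-0.16],"roll":0},
  ],
)

```text
t: 10.42
eef_pos: [421.8, 275.7, 191.9]
tcp_rot: [3.142, 0.0, 1.423]
ft_force: [1.1, -0.4, -0.4]
opening: 0.652
grip_force: 0.0
```

```bash
cat >> h.py <<'E'
t=-0.146;O=np.array([480,230]);X=np.array([np.cos(t),np.sin(t)]);Y=np.array([-X[1],X[0]])
E
python3 - <<'E'
from h import *
c=cam('wrist');save(c,'w4.png');print(state()['eef_pos'])
for k in('chock','drum'):
    print(k,spot_in('wrist',k)[:1],[(x['uv'],((ray(c,x['uv'],{'chock':21,'drum':60}[k])[:2]-O)@np.c_[X,Y]).round(1)) for x in mark_of('wrist',k)[:2]])
E
```

```text
[423.93374111 280.27729162 195.58520035]
chock [{'bbox': [303.8, 177.3, 338.9, 248.3], 'confidence': 0.82}] [([324.4, 210.3], array([-61.8,   0. ])), ([370.6, 205.9], array([-3.2,  5.8]))]
drum [{'bbox': [396.2, 178.2, 455.8, 260.4], 'confidence': 0.59}] []
```

View pics/w4.png

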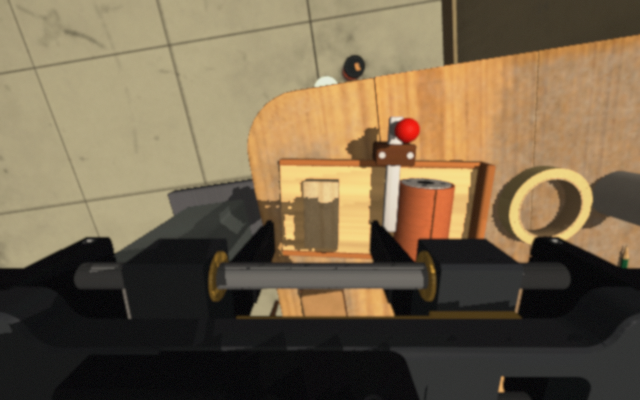

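```bash
python3 - <<'E'
from h import *
go([*(O-106*X-12*Y),110],2.995)
E
```

```text
t 10.68 pos [421.1 275.4 190. ] rot [-3.141e+00  1.000e-03  1.425e+00] slide [-0.0483 -0.0411  0.08  ] roll -1.57 len 0.102 j6 0.59
```

Call:
step_arm(
  increments=[
    {"slide":[-0.01,-0.01,0],"roll":-0.18},
    {"slide":[-0.02,-0.02,0],"roll":-0.36},
    {"slide":[-0.03,-0.03,0],"roll":-0.54},
    {"slide":[-0.04,-0.04,0],"roll":-0.72},
    {"slide":[-0.048,-0.041,0],"roll":-0.9},
  ],
  fingers=0.35,
)

```text
t: 11.3
eef_pos: [373.0, 233.1, 189.7]
tcp_rot: [-3.139, -0.001, 2.33]
ft_force: [-0.4, -0.3, 1.3]
opening: 0.351
grip_force: 0.0
```

Call:
step_arm(
  increments=[
    {"slide":[0,0,0.02],"roll":-0.18},
    {"slide":[0,0,0.04],"roll":-0.36},
    {"slide":[0,0,0.06],"roll":-0.54},
    {"slide":[0,0,0.075],"roll":-0.67},
    {"slide":[0,0,0.08],"roll":-0.67},
  ],
)

```text
t: 11.92
eef_pos: [373.4, 233.4, 109.3]
tcp_rot: [-3.14, -0.003, 2.993]
ft_force: [-0.6, -0.1, 0.4]
opening: 0.352
grip_force: 0.0
```

```bash
python3 - <<'E'
from h import *
c=cam('wrist');save(c,'w5.png')
for k in('chock','drum'):
    print(k,spot_in('wrist',k)[:1],[(x['uv'],((ray(c,x['uv'],{'chock':21,'drum':60}[k])[:2]-O)@np.c_[X,Y]).round(1)) for x in mark_of('wrist',k)[:2]])
go([*(O-104*X-12*Y),23],2.995)
E
```

```text
chock [{'bbox': [295.0, 220.2, 377.8, 264.8], 'confidence': 0.61}] []
drum [] []
t 12.18 pos [374.3 234.3 110.9] rot [3.141 0.    2.993] slide [-0.0012 -0.0009  0.0879] roll -0.002 len 0.088 j6 -1.01
```

View pics/w5.png

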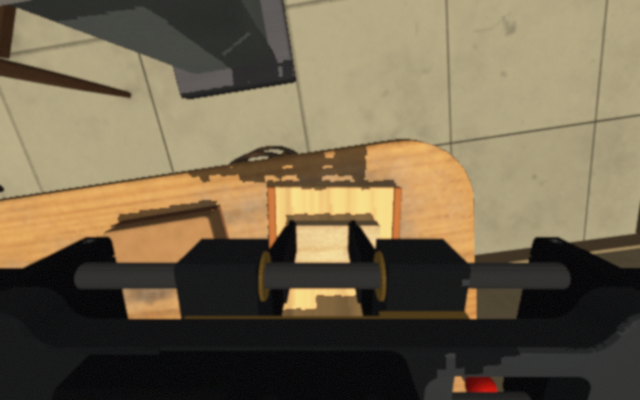

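```bash
python3 - <<'E'
from h import *
c=cam('wrist');s=state()
for uv,h in [((300,222),38.5),((374,222),38.5),((280,187),17),((390,187),17)]:
    print(uv,((ray(c,uv,h)[:2]-O)@np.c_[X,Y]).round(1))
K=c['intrinsics'];q=c['camera_from_world']@np.r_[s['eef_pos'],1];print(K@[q[0]/-q[2],q[1]/q[2],1],(s['eef_pos'][:2]-O)@np.c_[X,Y])
E
```

```text
(300, 222) [-89.  -30.3]
(374, 222) [-88.8  37.6]
(280, 187) [-116.9  -50.6]
(390, 187) [-116.7   55.6]
[320.58204376 237.20125796   1.        ] [-105.16221827  -11.04834138]
```

Call:
step_arm(
  increments=[
    {"slide":[0.005,0,0.03],"roll":0},
    {"slide":[0.005,0,0.06],"roll":0},
    {"slide":[0.005,0,0.08],"roll":0},
    {"slide":[0.005,0,0.088],"roll":0},
    {"slide":[0.005,0,0.088],"roll":0},
  ],
)

```text
t: 12.85
eef_pos: [369.3, 235.2, 22.8]
tcp_rot: [-3.142, -0.0, 2.995]
ft_force: [1.0, 0.4, -0.2]
opening: 0.347
grip_force: 0.0
```

```bash
python3 - <<'E'
from h import *
s=state();print(s['eef_pos'],s['ft_force'],(s['eef_pos'][:2]-O)@np.c_[X,Y],s['tcp_rot'])
E
```

```text
[369.34106386 235.15932682  22.76652273] [ 1.0352451   0.38150072 -0.15475273] [-110.2322152   -10.99443189] [-3.14156105e+00 -1.44538088e-04  2.99450990e+00]
```

Call:
step_arm(
  increments=[
    {"slide":[-0.01,0,-0.001],"roll":0},
    {"slide":[-0.022,0,-0.002],"roll":0},
    {"slide":[-0.034,0,-0.003],"roll":0},
    {"slide":[-0.046,0,-0.004],"roll":0},
    {"slide":[-0.055,0,-0.005],"roll":0},
  ],
)

```text
t: 13.48
eef_pos: [424.6, 226.9, 27.7]
tcp_rot: [3.141, 0.0, 2.994]
ft_force: [-1.2, 0.2, -0.0]
opening: 0.354
grip_force: 0.3
```

Call:
step_arm(
  increments=[
    {"slide":[-0.004,0,-0.0003],"roll":0},
    {"slide":[-0.008,0,-0.0006],"roll":0},
    {"slide":[-0.011,0,-0.001],"roll":0},
    {"slide":[-0.014,0,-0.0012],"roll":0},
    {"slide":[-0.014,0,-0.0012],"roll":0},
  ],
)

```text
t: 14.1
eef_pos: [437.8, 225.1, 28.8]
tcp_rot: [3.141, 0.0, 2.995]
ft_force: [0.1, -0.8, 1.0]
opening: 0.35
grip_force: 0.0
```

```bash
python3 - <<'E'
from h import *
s=state();print(s['eef_pos'],s['ft_force'],(s['eef_pos'][:2]-O)@np.c_[X,Y],s['tcp_rot'])
a=cam('scene');b=cam('side')
A=cv2.resize(a['color'][150:230,235:325],(400,356),interpolation=2);B=cv2.resize(b['color'][130:220,235:325],(400,400),interpolation=2)
o=np.zeros((400,800,3),np.uint8);o[:356,:400]=A;o[:,400:]=B;cv2.imwrite('pics/v2.png',o[:,:,::-1])
E
```

```text
[437.79014597 225.07298398  28.81900669] [ 0.07309339 -0.76053636  1.02647825] [-41.04398849 -11.01536531] [3.14137686e+00 3.43251181e-04 2.99480082e+00]
```

View pics/v2.png

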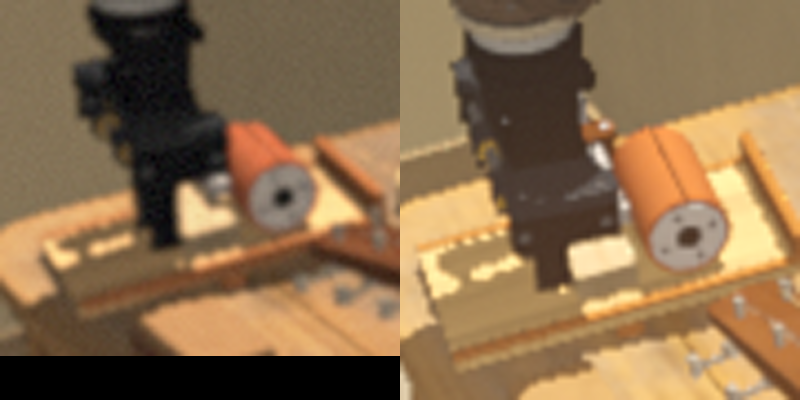

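```bash
cat > d.py <<'E'
from h import *
def shift():
    out=[]
    for n,b,p in(('scene',(289,182,305,202),0),('side',(292,166,308,190),0)):
        a=cv2.cvtColor(cv2.imread(f'pics/{n}1.png'),6);c=cv2.cvtColor(cam(n)['color'][:,:,::-1].copy(),6)
        T=np.eye(2,3,dtype=np.float32);l,t_,r,bo=b
        try: cc,T=cv2.findTransformECC(a[t_:bo,l:r],c[t_:bo,l:r],T,cv2.MOTION_TRANSLATION,(3,200,1e-5),None,3);out.append((n,T[:,2].round(2),round(cc,3)))
        except Exception as e: out.append((n,'fail'))
    return out
s=state();print(s['t'],((s['eef_pos'][:2]-O)@np.c_[X,Y]).round(1),s['eef_pos'][2],s['ft_force'].round(1));print(shift())
E
python3 d.py
```

```text
14.2 [-41.3 -11.1] 28.82013632357198 [ 0.1  0.2 -0.7]
[('scene', array([-0.  ,  0.01], dtype=float32), 0.998), ('side', array([0.01, 0.  ], dtype=float32), 1.0)]
```

Call:
step_arm(
  increments=[
    {"slide":[-0.002,0,-0.0002],"roll":0},
    {"slide":[-0.004,0,-0.0004],"roll":0},
    {"slide":[-0.006,0,-0.0005],"roll":0},
    {"slide":[-0.007,0,-0.0006],"roll":0},
    {"slide":[-0.007,0,-0.0006],"roll":0},
  ],
)

```text
t: 14.92
eef_pos: [444.5, 224.0, 29.4]
tcp_rot: [3.141, 0.0, 2.995]
ft_force: [0.2, -0.2, -0.7]
opening: 0.351
grip_force: 0.0
```

```bash
python3 d.py; python3 - <<'E'
from h import *
c=cam('wrist');save(c,'w6.png')
E
```

```text
14.925 [-34.2 -11.1] 29.424686642739683 [ 0.2 -0.2 -0.7]
[('scene', array([ 0.03, -0.02], dtype=float32), 0.994), ('side', array([0.02, 0.01], dtype=float32), 1.0)]
```

View pics/w6.png

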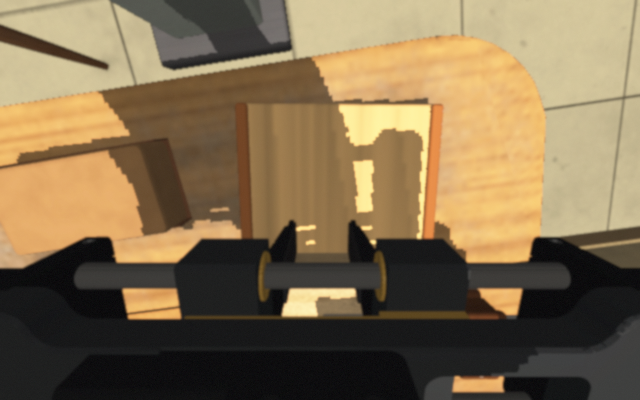

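Call:
step_arm(
  increments=[
    {"slide":[-0.001,0,-0.0001],"roll":0},
    {"slide":[-0.002,0,-0.0002],"roll":0},
    {"slide":[-0.003,0,-0.0003],"roll":0},
    {"slide":[-0.003,0,-0.0003],"roll":0},
  ],
)

```text
t: 15.58
eef_pos: [447.5, 223.6, 29.7]
tcp_rot: [3.142, 0.0, 2.995]
ft_force: [0.1, -0.4, -0.0]
opening: 0.349
grip_force: 0.1
```

```bash
python3 d.py
```

```text
15.575 [-31.2 -11.1] 29.711028640160915 [ 0.1 -0.4 -0. ]
[('scene', array([ 0.24, -0.13], dtype=float32), 0.864), ('side', array([ 0.61, -0.11], dtype=float32), 0.6)]
```

Call:
step_arm(
  increments=[
    {"slide":[-0.001,0,-0.0001],"roll":0},
    {"slide":[-0.002,0,-0.0002],"roll":0},
    {"slide":[-0.002,0,-0.0002],"roll":0},
  ],
)

```text
t: 16.05
eef_pos: [449.5, 223.3, 29.9]
tcp_rot: [3.141, 0.0, 2.995]
ft_force: [-0.2, 0.4, -0.3]
opening: 0.349
grip_force: 0.1
```

```bash
python3 d.py
```

```text
16.05 [-29.2 -11.1] 29.947740621949247 [-0.2  0.4 -0.3]
[('scene', array([ 0.97, -0.27], dtype=float32), 0.861), ('side', array([ 1.08, -0.28], dtype=float32), 0.859)]
```

Call:
step_arm(
  increments=[
    {"slide":[0.003,0,0],"roll":0},
    {"slide":[0.012,0,0],"roll":0},
    {"slide":[0.03,0,-0.01],"roll":0},
    {"slide":[0.045,0,-0.03],"roll":0},
    {"slide":[0.05,0,-0.07],"roll":0},
  ],
)

```text
t: 16.77
eef_pos: [397.4, 230.5, 100.3]
tcp_rot: [-3.14, -0.003, 2.996]
ft_force: [-0.5, 0.9, -0.1]
opening: 0.351
grip_force: 0.0
```

Call:
step_arm(
  increments=[
    {"slide":[0,0,-0.05],"roll":0.1},
    {"slide":[0,0,-0.1],"roll":0.28},
    {"slide":[0,0,-0.1],"roll":0.46},
    {"slide":[0,0,-0.1],"roll":0.64},
    {"slide":[0,0,-0.1],"roll":0.82},
  ],
  fingers=0.7,
)

```text
t: 17.4
eef_pos: [398.6, 230.6, 200.5]
tcp_rot: [3.141, -0.0, 2.169]
ft_force: [0.2, 0.5, -0.8]
opening: 0.696
grip_force: 0.0
```

```bash
python3 d.py; python3 - <<'E'
from h import *
go([*(O+9*X+140*Y),200],np.pi/2-.146)
E
```

```text
17.4 [-80.7 -11.2] 200.48120390133894 [ 0.2  0.5 -0.8]
[('scene', array([ 0.83, -0.25], dtype=float32), 0.904), ('side', array([ 1.08, -0.26], dtype=float32), 0.864)]
t 17.5 pos [398.8 230.7 200.4] rot [ 3.141 -0.     2.173] slide [0.0499 0.1684 0.0004] roll 0.748 len 0.176 j6 -0.22
```

Call:
step_arm(
  increments=[
    {"slide":[0.012,0.04,-0.01],"roll":0.18},
    {"slide":[0.024,0.08,-0.02],"roll":0.36},
    {"slide":[0.036,0.12,-0.03],"roll":0.54},
    {"slide":[0.048,0.16,-0.03],"roll":0.72},
    {"slide":[0.05,0.168,-0.03],"roll":0.748},
  ],
)

```text
t: 18.12
eef_pos: [509.8, 368.5, 229.5]
tcp_rot: [-3.141, 0.0, 1.43]
ft_force: [-0.6, -0.0, 0.4]
opening: 0.701
grip_force: 0.0
```

```bash
python3 - <<'E'
from h import *
c=cam('wrist');save(c,'w7.png');W=cloud(c)
print([(x['uv'],x['confidence'],ray(c,x['uv'],118)) for x in mark_of('wrist','bar_knob')[:2]])
h=W[(W[...,2]>112)&(W[...,2]<135)&(abs(W[...,0]-501)<25)&(abs(W[...,1]-330)<25)];print(len(h),h.mean(0),h.min(0),h.max(0))
for k in['chock','drum']:print(k,spot_in('wrist',k)[:1])
go([501.5,330.5,99],np.pi/2-.146)
E
```

```text
[([323.2, 230.2], 0.71, array([504.93891266, 328.94536309, 118.        ]))]
302 [501.46053929 332.91392006 125.84265511] [490.91702082 321.37572043 117.25137997] [511.36771474 341.03057754 130.28130307]
chock [{'bbox': [301.9, 245.7, 333.0, 302.2], 'confidence': 0.59}]
drum [{'bbox': [333.2, 245.4, 378.4, 317.0], 'confidence': 0.68}]
t 18.32 pos [508.9 366.5 229.9] rot [-3.141e+00  1.000e-03  1.430e+00] slide [-0.0366 -0.0022  0.131 ] roll 0.005 len 0.136 j6 0.66
```

View pics/w7.png

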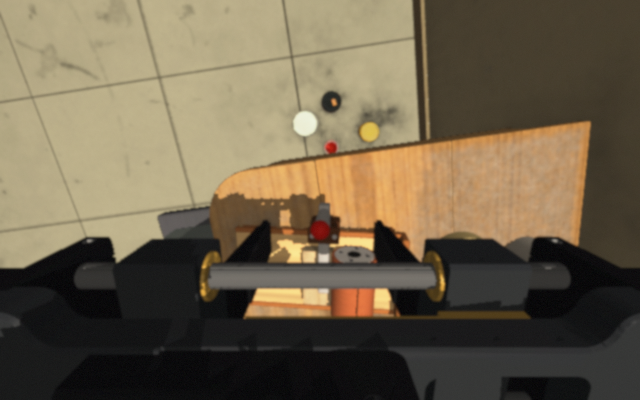

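Call:
step_arm(
  increments=[
    {"slide":[-0.02,-0.001,0.01],"roll":0},
    {"slide":[-0.036,-0.002,0.03],"roll":0},
    {"slide":[-0.036,-0.002,0.06],"roll":0},
    {"slide":[-0.036,-0.002,0.1],"roll":0},
    {"slide":[-0.036,-0.002,0.12],"roll":0},
  ],
)

```text
t: 18.95
eef_pos: [501.4, 330.6, 108.7]
tcp_rot: [-3.14, 0.001, 1.429]
ft_force: [0.3, 1.2, 0.4]
opening: 0.697
grip_force: 0.0
```

Call:
step_arm(
  increments=[
    {"slide":[0,0,0.01],"roll":0},
    {"slide":[0,0,0.018],"roll":0},
    {"slide":[0,0,0.018],"roll":0},
  ],
)

```text
t: 19.32
eef_pos: [502.6, 331.7, 92.2]
tcp_rot: [3.141, -0.0, 1.427]
ft_force: [-0.3, 0.1, 0.0]
opening: 0.703
grip_force: 0.0
```

```bash
python3 d.py;python3 - <<'E'
from h import *
go([501.5,331,92],np.pi/2-.146)
E
```

```text
19.325 [  7.6 103.9] 92.15023933279734 [-0.3  0.1  0. ]
[('scene', array([ 0.82, -0.25], dtype=float32), 0.905), ('side', array([ 1.06, -0.26], dtype=float32), 0.867)]
t 19.43 pos [502.9 331.9  92.6] rot [ 3.141e+00 -1.000e-03  1.427e+00] slide [-0.0011 -0.0012  0.0006] roll 0.002 len 0.002 j6 0.62
```

Call:
step_arm(
  increments=[
    {"slide":[-0.001,-0.0012,0],"roll":0},
    {"slide":[-0.001,-0.0012,0],"roll":0},
    {"slide":[-0.001,-0.0012,0],"roll":0},
    {"slide":[-0.001,-0.0012,0],"roll":0},
    {"slide":[-0.001,-0.0012,0],"roll":0},
  ],
  fingers=0.05,
)

```text
t: 20.05
eef_pos: [501.4, 331.0, 91.9]
tcp_rot: [3.142, -0.0, 1.427]
ft_force: [3.0, -0.2, 0.2]
opening: 0.234
grip_force: 2.3
```

Call:
step_arm(
  increments=[
    {"slide":[0,0,0],"roll":0},
    {"slide":[0,0,0],"roll":0},
    {"slide":[0,0,0],"roll":0},
    {"slide":[0,0,0],"roll":0},
  ],
)

```text
t: 20.55
eef_pos: [502.2, 331.0, 92.0]
tcp_rot: [3.14, -0.001, 1.427]
ft_force: [5.2, -1.2, -3.7]
opening: 0.204
grip_force: 29.9
```

Gripped, slight side force. Pull slowly.

Call:
step_arm(
  increments=[
    {"slide":[0.003,0.0005,0],"roll":0},
    {"slide":[0.008,0.0005,0],"roll":0},
    {"slide":[0.014,0.0005,0],"roll":0},
    {"slide":[0.02,0.0005,0],"roll":0},
  ],
)

```text
t: 21.05
eef_pos: [505.2, 351.1, 92.0]
tcp_rot: [3.141, -0.0, 1.427]
ft_force: [5.8, -2.8, -1.5]
opening: 0.206
grip_force: 29.9
```

```bash
python3 d.py
```

```text
21.05 [  7.4 123.5] 91.95735799868021 [ 5.8 -2.8 -1.5]
[('scene', array([ 0.81, -0.25], dtype=float32), 0.903), ('side', array([ 1.08, -0.27], dtype=float32), 0.867)]
```

Call:
step_arm(
  increments=[
    {"slide":[0.008,0,0],"roll":0},
    {"slide":[0.016,0,0],"roll":0},
    {"slide":[0.024,0,0],"roll":0},
    {"slide":[0.032,0,0],"roll":0},
    {"slide":[0.04,0,0],"roll":0},
  ],
)

```text
t: 21.78
eef_pos: [511.3, 390.7, 92.0]
tcp_rot: [3.14, -0.0, 1.427]
ft_force: [6.9, -2.8, -3.1]
opening: 0.202
grip_force: 29.9
```

```bash
python3 d.py
```

```text
21.775 [  7.6 163.5] 91.98546451862819 [ 6.9 -2.8 -3.1]
[('scene', array([ 0.82, -0.24], dtype=float32), 0.905), ('side', array([ 1.09, -0.27], dtype=float32), 0.865)]
```

Call:
step_arm(
  increments=[
    {"slide":[0.004,0,0],"roll":0},
    {"slide":[0.007,0,0],"roll":0},
    {"slide":[0.009,0,0],"roll":0},
    {"slide":[0.0105,0,0],"roll":0},
    {"slide":[0.0115,0,0],"roll":0},
  ],
)

```text
t: 22.5
eef_pos: [512.7, 400.4, 91.9]
tcp_rot: [3.141, 0.003, 1.427]
ft_force: [6.8, -15.3, 0.6]
opening: 0.199
grip_force: 29.9
```

```bash
python3 d.py
```

```text
22.5 [  7.6 173.3] 91.87187496630409 [  6.8 -15.3   0.6]
[('scene', array([ 0.84, -0.22], dtype=float32), 0.906), ('side', array([ 1.07, -0.28], dtype=float32), 0.865)]
```

Call:
step_arm(
  increments=[
    {"slide":[0,0,0],"roll":0},
    {"slide":[0,0,0],"roll":0},
    {"slide":[0,0,0],"roll":0},
    {"slide":[0,0,0],"roll":0},
    {"slide":[0,0,0],"roll":0},
  ],
  fingers=0.7,
)

```text
t: 23.22
eef_pos: [512.0, 401.8, 92.0]
tcp_rot: [-3.142, -0.0, 1.427]
ft_force: [-0.5, -1.1, -0.0]
opening: 0.664
grip_force: 0.0
```

Call:
step_arm(
  increments=[
    {"slide":[0,0,-0.03],"roll":0},
    {"slide":[0,0,-0.08],"roll":0},
    {"slide":[0,0,-0.13],"roll":0},
    {"slide":[0.01,0,-0.17],"roll":0},
    {"slide":[0.02,0,-0.18],"roll":0},
  ],
)

```text
t: 23.85
eef_pos: [515.5, 422.1, 274.9]
tcp_rot: [3.138, -0.003, 1.427]
ft_force: [-0.2, 0.1, -0.1]
opening: 0.699
grip_force: 0.0
```

```bash
python3 d.py; python3 - <<'E'
from h import *
a=cam('scene');b=cam('side')
for n,c in(('scene',a),('side',b)):
    print(n,[((ray(c,x['uv'],118)[:2]-O)@np.c_[X,Y],x['confidence']) for x in mark_of(n,'bar_knob')[:2]],[((ray(c,x['uv'],26)[:2]-O)@np.c_[X,Y],x['confidence']) for x in mark_of(n,'chock')[:2]])
A=cv2.resize(a['color'][150:230,235:325],(400,356),interpolation=2);B=cv2.resize(b['color'][130:220,235:325],(400,400),interpolation=2)
o=np.zeros((400,800,3),np.uint8);o[:356,:400]=A;o[:,400:]=B;cv2.imwrite('pics/v3.png',o[:,:,::-1])
E
```

```text
23.85 [  7.1 195.2] 274.9455372816147 [-0.2  0.1 -0.1]
[('scene', array([ 0.83, -0.23], dtype=float32), 0.907), ('side', array([ 1.08, -0.26], dtype=float32), 0.866)]
scene [(array([ 16.28171868, 176.70755901]), 0.58), (array([-119.68597883, -366.77740423]), 0.22)] [(array([-0.52980253, -0.19718319]), 0.45)]
side [(array([  6.55215093, 172.99605931]), 0.74)] [(array([2.39531246, 5.05192124]), 0.66)]
```

View pics/v3.png

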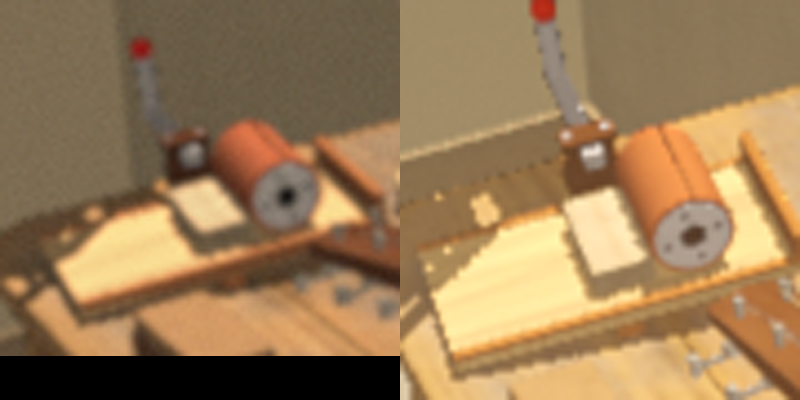

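The chock sits flat and square against the drum's low side, the bolt is fully out and the drum is steady.

```bash
python3 -c "
from cell import env
print(env.job_done())"
```

```text
the job is handed in; nothing more can be done
None
```

The chock is snug under the drum near the middle, and the bolt was then drawn its full 70 mm. The drum rests on the chock, having moved about 3 mm, the block and phone were left alone, and the job is handed in at about 24 s.

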